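Sweep the peach stones into the scrap tray

ROBOT

A 6-joint arm with a two-finger parallel gripper is mounted at the origin on the work surface. World frame = base frame: x ahead of the robot, y to its left, z up, the work surface at z = 0. Lengths are in m, angles in rad, forces in N, time in s.
With the tool pointing down it reaches from about 0.35 to 0.875 m from the base axis. Payload 15.5 kg.
Tool frame: the origin (TCP) lies on the mounting face of the last link; the fingertips stand tip_reach ahead of it and the grasp point (between the pads) lies 155 mm ahead of it (tip_reach is the distance from the TCP to the fingertips, in m); z points along the fingers, y is the direction in which the jaws open and shut (so a half turn about z gives the same grasp; the last joint's range is limited). The gripper opens to 85 mm and grips with 20 to 120 N. Pads are 22 mm wide; open, the fingers measure 114 mm over their backs; the gripper's body (76 mm by 85 mm) begins 54 mm behind the grasp point. The pads swing forward as they close: fully open they stand 13 mm farther back than shut.
Start: joints at [1.008, 0.494, 1.345, -0, 1.302, -0.096], TCP at [0.281, 0.558, 0.405] pointing down, gripper open.
Joint ranges: [-2.91, 2.91], [-0.82, 2.16], [0.22, 2.67], [-1.22, 4.37], [0.12, 2.79], [-3.08, 3.08]. Speed limits (rad/s): [1.89, 1.89, 2.57, 3.01, 3.01, 3.01].

INTERFACE

Orientations are given as a unit quaternion [x, y, z, w].
In Python, from plant import * gives the robot as it stands.
- The arm moves only by the tool play_rows, never from a script. Its argument "increments" is text: rows parted by semicolons, each of 4 numbers parted by spaces: the shift along the tool's x, y, z in m, then the turn about the tool's z in degrees. In form: dx dy dz yaw; .... A call has 1 to 8 rows; each row is the pose to reach, as a shift and turn from the pose measured when the call began, along the tool's axes at that moment; what a row does not reach only later rows make up. A row lasts 1/12 s, in which the tool goes at most 41.7 mm and 7.16 degrees, less where a joint would pass 70% of its speed; a pose out of reach is approached as far as the arm can. A call with a gripper value outside its range is refused whole. "jaw" is the opening, from -1 (shut) to 1 (fully open), so that 0 is half open, set as the call begins (left out, the last holds). The fingers move at their own pace and stop on an object; "grip_force" is the grip in N (left out, the last holds). Time passes only in rows, so rows that repeat a pose let the fingers close. It gives the time, the measured TCP pose, the force and the opening at its end, in the units of the state.
- get_obs(): the state, without advancing time (a new reading comes with each control period).
- snapshot(name): name is "scene" or "top" or "wrist"; returns a dict with "image" (400x640x3 uint8, red, green, blue), "fx", "fy", "cx", "cy" (pixels), "D" ([k1, k2, p1, p2, k3] as OpenCV has them; the pictures are not rectified), "extrinsics" (4x4, takes a point from world to camera coordinates). Camera axes: x right, y up, looking along -z (the intrinsics and any distortion apply to the point x, -y, -z); pixel columns grow to the right and rows downward; lengths in m; the calibration is good to about 2 mm. A picture is of the moment at which its call begins. There is no depth.
- close_job(): hands the job in, once; it reports no verdict.
The state is a dict: "time": time; "qpos": joint angles; "joint_vel": joint speeds; "joint_efforts": joint torques, N m; "tool_pos": TCP position; "tcp_rot": TCP orientation; "wrist_force": force on the tool from outside, world axes, zero at the start; "ft_torque": the same for the moment, N m; "grip_width": finger opening in m.
Only numpy, scipy, OpenCV 4.12 (cv2) and the standard library are available. Lean on these libraries where they do the work, as an engineer would, in place of code of your own. Each camera call takes 0.05 s, during which the arm holds its last target.

TASK

The peaches for the smoothies have been stoned: clear the prep board by sweeping all four peach stones along it with the fingertips and through the scrap opening into the tray underneath. Push the stones, do not pick them up or lift them, and leave the jigger and the spice jar on the board, and the tall cup, pump bottle and bell beside it, standing where they are.

Things in the scene. Friction and masses are not known exactly. Their poses are not given: they have to be found in the camera images.
- board: the prep board on runners: fixed, plywood-coloured, 300 mm (own x) x 440 mm (own y), flat top 70 mm above the counter, no rim. Origin on the counter under its middle, z up; own +y, the end with the scrap opening, points within 0.25 rad of the robot's left. Runners and end wall close the space below; the steel tray under the opening is part of it and does not move
- opening (a point): the middle of the scrap opening, level with the board's top and 147.5 mm along own +y from the board's middle. A rectangular hole right through the 18 mm top: 200 mm along the board's x, 85 mm along its y (own y 105 to 190 mm), no rim; 50 mm of board at either side, 30 mm beyond. The tray beneath is 220 x 105 mm inside, its floor 60 mm below the board's top. Axes as the board
- stone1_center (a point): a peach stone: brown, hard, pointed at both ends, 38 long x 30 wide x 20 mm high, about 16 g, lying flat on the prep board. The point is its centre, 10 mm above what it lies on. All four stones are alike
- stone2_center (a point): a peach stone: brown, hard, pointed at both ends, 38 long x 30 wide x 20 mm high, about 16 g, lying flat on the prep board. The point is its centre, 10 mm above what it lies on. All four stones are alike
- stone3_center (a point): a peach stone: brown, hard, pointed at both ends, 38 long x 30 wide x 20 mm high, about 16 g, lying flat on the prep board. The point is its centre, 10 mm above what it lies on. All four stones are alike
- stone4_center (a point): a peach stone: brown, hard, pointed at both ends, 38 long x 30 wide x 20 mm high, about 16 g, lying flat on the prep board. The point is its centre, 10 mm above what it lies on. All four stones are alike
- jigger: a steel double-cone bar measure standing upright on the board among the stones, 39 mm across the top, 36 mm across the foot, 68 mm high; origin at the centre of its underside
- jar: a small amber spice jar with black cap and paper label standing upright on the board among the stones, 40 mm across, 64 mm high; origin at the centre of its underside
- cup_tall: a tall lidded white takeaway cup standing on the counter to the robot's right of the board, 96 mm across the lid, 151 mm high; origin at the centre of its underside
- pump_bottle: a clear pump bottle with a white pump on the counter to the robot's left of the board, 64 mm across, 172 mm high; origin at the centre of its underside
- bell: a steel counter call bell to the robot's left of the board, 100 mm across, 70 mm high; origin at the centre of its underside

How it is judged:
By the outcome, as a careful person would: the job done as asked, in the order asked, and still so for the second after the job is handed in, with the robot touching nothing.
It also fails if it takes over 64 s, if anything falls off the work surface, if the arm or the gripper's body presses on something with over 40 N, if the wrist force passes 120 N, or if a joint passes its speed limit or range.

## Working session

There is one attempt and no reset: what is moved stays moved. The work goes in short steps, Python scripts to look and compute and a tool call to move; the robot and the scene stay as the last step left them, time stands still between calls to the robot, and variables do not carry over. Pictures are saved under pics/ and viewed, and the job is handed in when it is done.

Besides the shell and the picture viewer there is one more tool, called after "Request:" by a JSON object that holds its "method" and its "body". play_rows: Moves the arm, as the interface text tells. Its arguments: {"type":"object","properties":{"increments":{"type":"string"},"jaw":{"type":"number"},"grip_force":{"type":"number"}},"required":["increments"]}

```bash
ls; mkdir -p pics; python3 - <<'E'
from plant import *
import cv2
o=get_obs();print({k:o[k] for k in('time','tool_pos','tcp_rot','grip_width','qpos')})
try: print(tip_reach)
except Exception as e: print(e)
import plant;print([n for n in dir(plant) if n[0]!='_'])
for n in("top","scene"):
    s=snapshot(n);cv2.imwrite(f"pics/{n}0.png",s["image"][:,:,::-1]);print(n,s["fx"],s["fy"],s["cx"],s["cy"],s["D"],s["extrinsics"])
E
```

```text
pics
{'time': 0.0, 'tool_pos': array([0.28118023, 0.55800404, 0.404092  ]), 'tcp_rot': array([ 2.31275063e-01,  9.72888203e-01, -5.88911634e-04, -2.05795552e-04]), 'grip_width': 0.08505353105392814, 'qpos': array([ 1.00849944e+00,  4.94187242e-01,  1.34614765e+00,  9.41549201e-06,
        1.30250540e+00, -9.55231487e-02])}
0.1734
['Unreachable', 'close_job', 'get_obs', 'snapshot', 'tip_reach']
top 403.35593256216777 403.35593256216777 319.2676572160339 197.75240707590746 [-0.03818593  0.          0.          0.          0.        ] [[-0.02070027 -0.99962236  0.01807305 -0.00697758]
 [ 0.99868392 -0.01982565  0.04730081 -0.57007755]
 [-0.04692464  0.01902841  0.99871718 -1.06096153]
 [ 0.          0.          0.          1.        ]]
scene 434.7285732391722 434.7285732391722 322.2246982229989 200.3330855608691 [-0.00797063  0.          0.          0.          0.        ] [[-0.48403682  0.87488162 -0.01704443  0.28034446]
 [-0.66892953 -0.35739406  0.65176895  0.29940052]
 [ 0.5641291   0.32688169  0.75822604 -1.61914369]
 [ 0.          0.          0.          1.        ]]
```

View pics/top0.png

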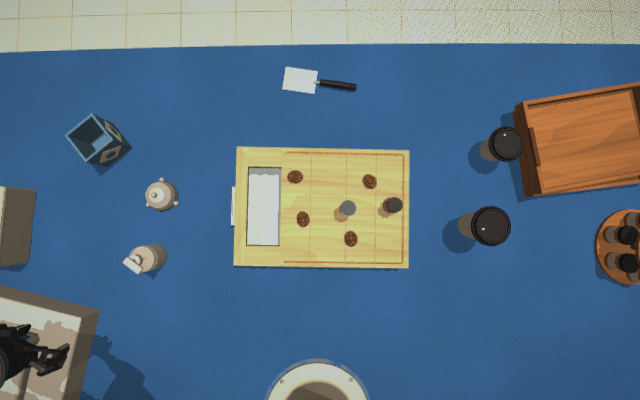

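View pics/scene0.png

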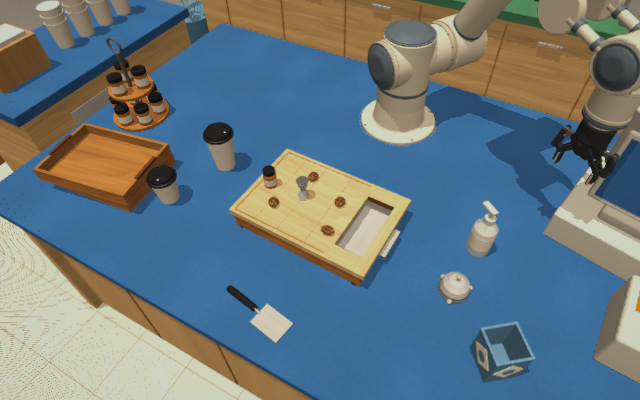

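Top view: board corners about (236,148), (409,150), (409,268), (234,267), opening around (263,206). The stones are at (295,177), (303,219), (369,182), (351,239), the jigger at (347,208) and the jar at (393,205). Next I'll measure them.

```bash
cat > h.py <<'E'
import numpy as np, cv2
from plant import *
def ray(s,uv):
    K=np.array([[s["fx"],0,s["cx"]],[0,s["fy"],s["cy"]],[0,0,1]])
    n=cv2.undistortPoints(np.array(uv,float).reshape(-1,1,2),K,np.array(s["D"]))[:,0]
    E=np.array(s["extrinsics"]);d=np.c_[n[:,0],-n[:,1],-np.ones(len(n))]@E[:3,:3]
    return -E[:3,:3].T@E[:3,3],d
def onz(s,uv,z):
    c,d=ray(s,uv);return c+d*((z-c[2])/d[:,2])[:,None]
def blobs(s,roi):
    im=s["image"];hsv=cv2.cvtColor(im,cv2.COLOR_RGB2HSV);x0,y0,x1,y1=roi
    m=((hsv[:,:,2]<135)).astype(np.uint8);k=np.zeros_like(m);k[y0:y1,x0:x1]=m[y0:y1,x0:x1]
    n,l,st,ce=cv2.connectedComponentsWithStats(k)
    return [(ce[i],st[i]) for i in range(1,n) if st[i][4]>25],k
E
python3 - <<'E'
from h import *
s=snapshot("top");im=s["image"]
hsv=cv2.cvtColor(im,cv2.COLOR_RGB2HSV)
b,k=blobs(s,(238,152,405,264))
for c,st in b: print(np.round(c,1),st,np.round(onz(s,[c],.08),4))
m=((hsv[:,:,0]<40)&(hsv[:,:,2]>120)&(hsv[:,:,1]>50)).astype(np.uint8);q=np.zeros_like(m);q[130:285,225:420]=m[130:285,225:420]
q=cv2.morphologyEx(q,cv2.MORPH_CLOSE,np.ones((25,25)))
cs,_=cv2.findContours(q,0,2);c=max(cs,key=cv2.contourArea);r=cv2.minAreaRect(c);p=cv2.boxPoints(r);print(r);print(onz(s,p,.07))
# opening
w=((hsv[:,:,1]<45)&(hsv[:,:,2]>110)).astype(np.uint8)
q=np.zeros_like(w);q[160:252,240:288]=w[160:252,240:288]
cs,_=cv2.findContours(q,0,2);c=max(cs,key=cv2.contourArea);r=cv2.minAreaRect(c);print(r,onz(s,cv2.boxPoints(r),.07))
z=cv2.resize(im[140:280,225:420],None,fx=4,fy=4,interpolation=2);cv2.imwrite("pics/z0.png",z[:,:,::-1])
s2=snapshot("scene");z=cv2.resize(s2["image"][140:290,220:420],None,fx=4,fy=4,interpolation=2);cv2.imwrite("pics/z1.png",z[:,:,::-1])
E
```

```text
[261.1 168.4] [248 167  33  12  50] [[0.643  0.1269 0.08  ]]
[294.8 176.5] [288 171  15  12 145] [[0.6212 0.0429 0.08  ]]
[369.1 181.1] [363 175  13  14 137] [[ 0.606  -0.1432  0.08  ]]
[252.7 228.1] [246 191  34  55  90] [[0.4944 0.1499 0.08  ]]
[392.1 204.8] [383 197  20  17 259] [[ 0.5453 -0.1996  0.08  ]]
[347.2 207.8] [339 201  17  15 190] [[ 0.5401 -0.0866  0.08  ]]
[302.6 218.8] [297 212  12  15 141] [[0.5151 0.0254 0.08  ]]
[350.3 238.5] [345 231  12  16 146] [[ 0.4636 -0.0926  0.08  ]]
((321.3206787109375, 207.18186950683594), (174.58119201660156, 118.73892211914062), 1.060911774635315)
[[ 0.40327119  0.20194717  0.07      ]
 [ 0.70220983  0.1931122   0.07      ]
 [ 0.68613412 -0.25105505  0.07      ]
 [ 0.38513265 -0.23616004  0.07      ]]
((263.5772705078125, 206.33114624023438), (32.67320251464844, 77.44038391113281), 1.3971810340881348) [[0.45317436 0.1678423  0.07      ]
 [0.64799135 0.16064691 0.07      ]
 [0.64437589 0.07815523 0.07      ]
 [0.44949047 0.08607638 0.07      ]]
```

View pics/z0.png

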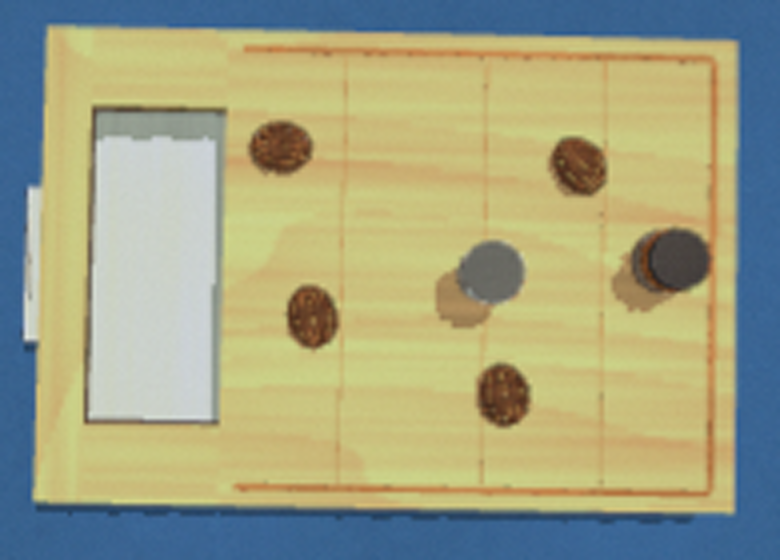

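View pics/z1.png

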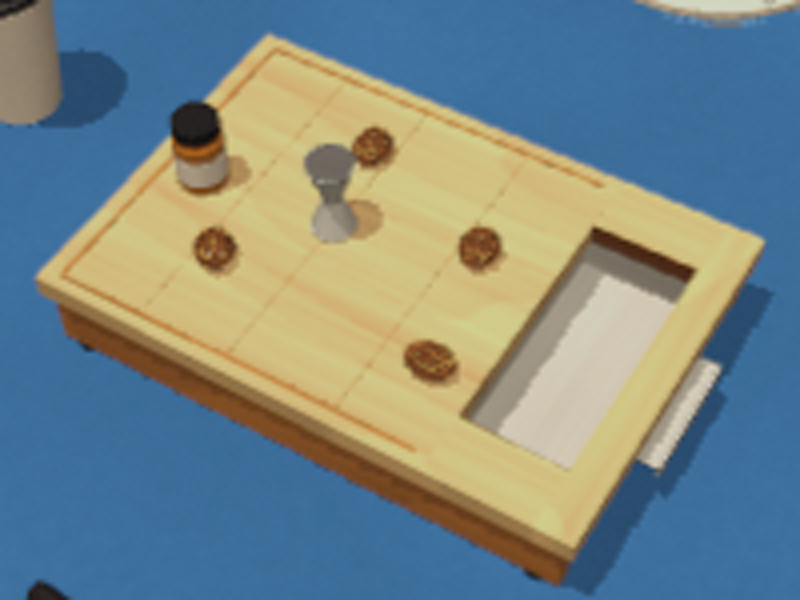

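```bash
cat > b.py <<'E'
from h import *
E
python3 - <<'E'
from h import *
s=snapshot("top")
f=lambda L:np.array(L,float)/4+[225,140]-.375
P=onz(s,f([(48,25),(740,41),(735,514),(34,500)]),.07)
O=onz(s,f([(93,107),(227,109),(218,423),(86,421)]),.07)
print(P.round(4),O.round(4))
e=lambda a,b:np.linalg.norm(a-b).round(4)
print([e(P[i],P[i-1]) for i in range(4)],[e(O[i],O[i-1]) for i in range(4)])
c=P.mean(0)[:2];v=(P[0]-P[1]+P[3]-P[2])[:2];a=np.arctan2(v[1],v[0]);v2=(P[0]-P[3]+P[1]-P[2])[:2]
print(c,a-np.pi/2,np.arctan2(v2[1],v2[0]),'open',O.mean(0),a)
th=a-np.pi/2; 
oc=O.mean(0)[:2]; 
th=(th+np.arctan2(v2[1],v2[0]))/2
R=np.array([[np.cos(th),-np.sin(th)],[np.sin(th),np.cos(th)]])
print('th',th,'opening in board',(oc-c)@R)
ctr=(c+oc-R@[0,.1475])/2;print('ctr',ctr)
for n,p in dict(s1=(.6212,.0429),s2=(.606,-.1432),s3=(.5151,.0254),s4=(.4636,-.0926),jig=onz(s,f([(492,271)]),.138)[0,:2],jar=onz(s,f([(680,260)]),.134)[0,:2]).items(): print(n,np.round(p,4),((np.array(p)-ctr)@R).round(4))
s2=snapshot("scene")
g=lambda L:np.array(L,float)/4+[220,140]-.375
for n,u in dict(s3=(480,248),s1=(430,360),s2=(214,249),s4=(373,147)).items():print(n,onz(s2,g([u]),.08).round(4))
print('jig',onz(s2,g([(330,158)]),.138),'jar',onz(s2,g([(195,114)]),.134))
for n,u,z in [('cup',(490,225),.151),('pump',(150,258),.1),('bell',(160,195),.06)]: print(n,onz(s,[u],z).round(3))
np.savez('f.npz',ctr=ctr,th=th)
E
```

```text
[[ 0.703   0.1894  0.07  ]
 [ 0.685  -0.2508  0.07  ]
 [ 0.3852 -0.2384  0.07  ]
 [ 0.404   0.2015  0.07  ]] [[0.6502 0.1614 0.07  ]
 [0.6473 0.0768 0.07  ]
 [0.4496 0.0857 0.07  ]
 [0.4526 0.1683 0.07  ]]
[np.float64(0.2992), np.float64(0.4406), np.float64(0.3001), np.float64(0.4403)] [np.float64(0.1977), np.float64(0.0847), np.float64(0.1978), np.float64(0.0827)]
[ 0.54429071 -0.02459663] -0.04181615647668768 -0.041024778786477284 open [0.54991727 0.12304322 0.07      ] 1.5289801703182089
th -0.04142046763158248 opening in board [-0.00049183  0.1477462 ]
ctr [ 0.5440501  -0.02446345]
s1 [0.6212 0.0429] [0.0743 0.0705]
s2 [ 0.606  -0.1432] [ 0.0668 -0.1161]
s3 [0.5151 0.0254] [-0.031   0.0486]
s4 [ 0.4636 -0.0926] [-0.0776 -0.0714]
jig [ 0.54   -0.0825] [-0.0017 -0.0582]
jar [ 0.5443 -0.1948] [ 0.0073 -0.1702]
s3 [[0.5177 0.0251 0.08  ]]
s1 [[0.6236 0.0415 0.08  ]]
s2 [[ 0.6095 -0.1446  0.08  ]]
s4 [[ 0.4662 -0.0935  0.08  ]]
jig [[ 0.53752454 -0.08585581  0.138     ]] jar [[ 0.54271338 -0.19828466  0.134     ]]
cup [[ 0.491 -0.416  0.151]]
pump [[0.427 0.398 0.1  ]]
bell [[0.583 0.388 0.06 ]]
```

```bash
cat >> h.py <<'E'
from scipy.spatial.transform import Rotation as Ro
F=np.load('f.npz') if __import__('os').path.exists('f.npz') else None
def here():
    o=get_obs();th=float(F['th']);R=Ro.from_euler('z',th).as_matrix()
    p=o['tool_pos'];M=Ro.from_quat(o['tcp_rot']).as_matrix()
    b=R[:2,:2].T@(p[:2]-F['ctr'])
    yaw=np.arctan2(M[1,1],M[0,1])-th   # tool y vs board x
    return o,p,M,R,b,yaw
def go(*targets):
    o,p,M,R,b,yaw=here()
    print('t',round(o['time'],2),'board xy',b.round(4),'tip above board',round(p[2]-tip_reach-.07,4),'yaw off',round(np.degrees(yaw),2),'F',o['wrist_force'].round(1),'w',round(o['grip_width'],4))
    for x,y,h in targets:
        w=np.r_[F['ctr']+R[:2,:2]@[x,y],.07+h+tip_reach]
        print((x,y,h),(M.T@(w-p)).round(4),'yaw',round(np.degrees(yaw),2))
E
python3 -c "
from h import *
go((.07,.02,.15),(.07,.02,.06))"
```

```text
t 0.3 board xy [-0.2867  0.5712] tip above board 0.1611 yaw off 65.63 F [-0.9  0.   0.3] w 0.0852
(0.07, 0.02, 0.15) [-0.5524 -0.3549  0.0112] yaw 65.63
(0.07, 0.02, 0.06) [-0.5524 -0.3548  0.1012] yaw 65.63
```

Request:
{"method": "play_rows", "body": {"increments": "-0.036 -0.023 0 4;-0.072 -0.046 0 8;-0.108 -0.07 0 13;-0.144 -0.093 0 17;-0.18 -0.116 0 21;-0.216 -0.139 0 26;-0.252 -0.162 0 30;-0.288 -0.185 0 34", "jaw": -0.5, "grip_force": 30}}

```text
time: 0.97
tool_pos: [0.4512, 0.2691, 0.4047]
tcp_rot: [0.507, 0.862, -0.0, 0.0]
wrist_force: [1.1, 0.7, -0.0]
grip_width: 0.0217
```

```bash
python3 -c "
from h import *
go((.07,.02,.06))"
```

```text
t 0.97 board xy [-0.105   0.2895] tip above board 0.1613 yaw off 31.43 F [ 1.1  0.7 -0. ] w 0.0217
(0.07, 0.02, 0.06) [-0.3212  0.0088  0.1014] yaw 31.43
```

Request:
{"method": "play_rows", "body": {"increments": "-0.041 0.001 0.013 4;-0.082 0.002 0.025 8;-0.123 0.003 0.038 12;-0.164 0.004 0.05 16;-0.205 0.006 0.063 20;-0.246 0.007 0.076 24;-0.287 0.008 0.09 28;-0.321 0.009 0.101 31.4"}}

```text
time: 1.63
tool_pos: [0.6131, -0.0049, 0.3047]
tcp_rot: [0.723, 0.691, -0.0, 0.0]
wrist_force: [0.0, 0.6, 0.3]
grip_width: 0.0211
```

```bash
python3 -c "
from h import *
go((.07,.02,.06))
for n in('top','scene'):
    s=snapshot(n)['image'][:,:,::-1];s=s[60:300,200:440] if n=='top' else s[50:300,200:500];cv2.imwrite('pics/a_'+n+'.png',cv2.resize(s,None,fx=2.4,fy=2.4,interpolation=2))
"
```

```text
t 1.63 board xy [0.0682 0.0224] tip above board 0.0613 yaw off -0.19 F [0.  0.6 0.3] w 0.0211
(0.07, 0.02, 0.06) [-0.0024  0.0018  0.0013] yaw -0.19
```

View pics/a_scene.png

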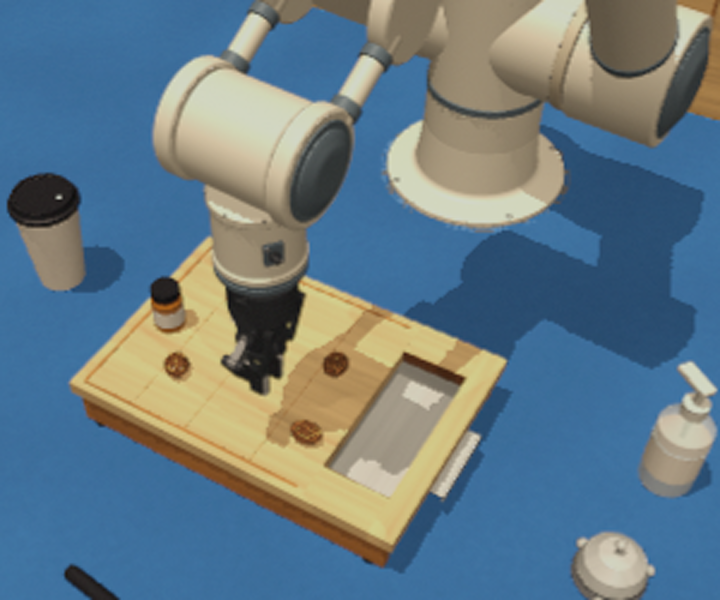

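View pics/a_top.png

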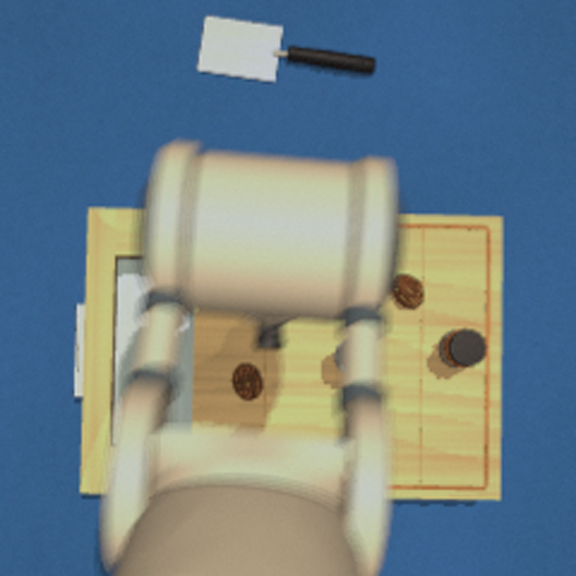

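Scene view: the jaws are nearly shut over the board, with the near fingertip's lower end at about full-image pixel (310,212). The stones and jigger haven't moved. I'll check the tip height against the ray.

```bash
python3 -c "
from h import *
s=snapshot('scene');cv2.imwrite('pics/b.png',cv2.resize(s['image'][150:250,260:360],None,fx=6,fy=6,interpolation=2)[:,:,::-1])
E=np.array(s['extrinsics'])
o,p,M,R,b,yaw=here()
for bx in (.068+.0105,.068+.025):
  for by in(.011,.033):
   for h in(.055,.061,.067):
    w=np.r_[F['ctr']+R[:2,:2]@[bx,by],.07+h];c=E[:3,:3]@w+E[:3,3]
    print(bx,by,h,(s['cx']+s['fx']*c[0]/-c[2]-260)*6,(s['cy']-s['fy']*c[1]/-c[2]-150)*6)
w=snapshot('wrist');cv2.imwrite('pics/w.png',w['image'][:,:,::-1])
"
```

```text
0.0785 0.011 0.055 289.3647028931159 368.077543459898
0.0785 0.011 0.061 288.8119817633518 359.6441073439638
0.0785 0.011 0.067 288.2549597843207 351.1450487367152
0.0785 0.033 0.055 330.67664968214524 387.3729555638483
0.0785 0.033 0.061 330.28144240049903 378.95911482064633
0.0785 0.033 0.067 329.88313953850866 370.4793701297344
0.093 0.011 0.055 271.99400439332635 389.6468233763142
0.093 0.011 0.061 271.3697203949997 381.23985316411915
0.093 0.011 0.067 270.74054533559706 372.76701708817455
0.093 0.033 0.055 313.474337128059 409.21742763506364
0.093 0.033 0.061 313.00883749362947 400.8314446372782
0.093 0.033 0.067 312.5396664821719 392.37932172646407
```

View pics/b.png

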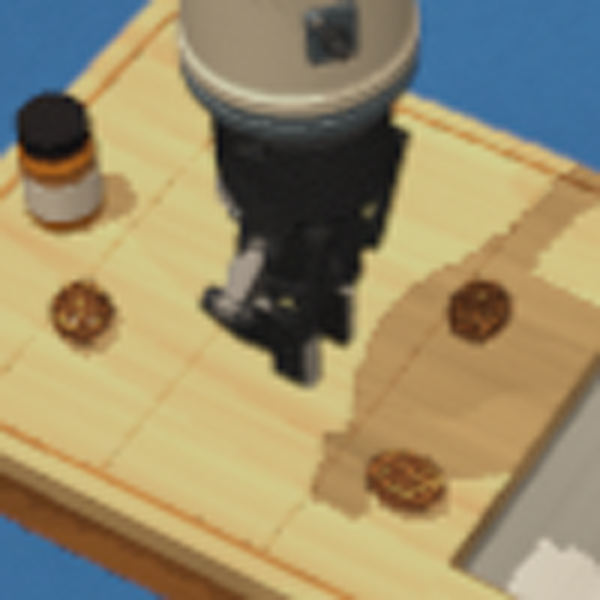

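View pics/w.png

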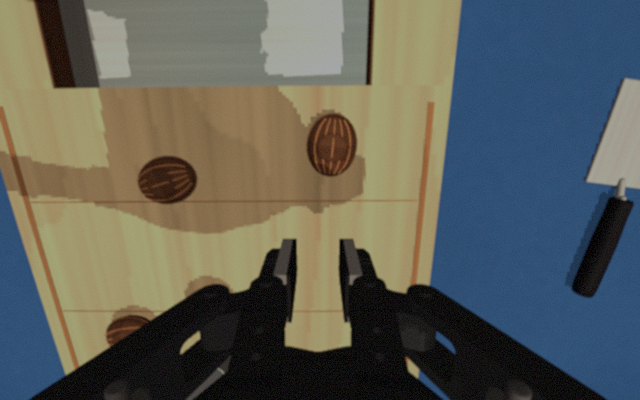

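```bash
python3 -c "
from h import *
s=snapshot('scene');w=snapshot('wrist')
o,p,M,R,b,yaw=here()
def tri(u,v):
    c1,d1=ray(s,[u]);c2,d2=ray(w,[v]);d1=d1[0]/np.linalg.norm(d1);d2=d2[0]/np.linalg.norm(d2)
    a=np.linalg.lstsq(np.c_[d1,-d2],c2-c1,rcond=None)[0];q1=c1+a[0]*d1;q2=c2+a[1]*d2
    q=(q1+q2)/2;print('gap',np.linalg.norm(q1-q2).round(4),'tool frame',(M.T@(q-p)).round(4))
tri((295.5,200.5),(430,290))
tri((295,200),(415,288))
tri((310,213.5),(357,243))
cv2.imwrite('pics/wz.png',cv2.resize(w['image'][220:400,180:460],None,fx=2.8,fy=2.8,interpolation=2)[:,:,::-1])
print(w['extrinsics'],M,p)
"
```

```text
gap 0.0403 tool frame [-0.0139  0.0432  0.1262]
gap 0.0422 tool frame [-0.0177  0.0392  0.1316]
gap 0.0078 tool frame [0.0014 0.0209 0.174 ]
[[ 9.99179397e-01 -4.04961155e-02 -7.72498386e-04 -6.12142536e-01]
 [ 3.84760812e-02  9.54951372e-01 -2.94257486e-01 -1.20111352e-02]
 [ 1.26539836e-02  2.93986295e-01  9.55725868e-01 -2.92170643e-01]
 [ 0.00000000e+00  0.00000000e+00  0.00000000e+00  1.00000000e+00]] [[ 3.98495222e-02  9.99205679e-01 -1.61446014e-04]
 [ 9.99205692e-01 -3.98495209e-02  1.15621034e-05]
 [ 5.11937303e-06 -1.61778521e-04 -9.99999987e-01]] [ 0.61209513 -0.00220346  0.30556812]
```

View pics/wz.png

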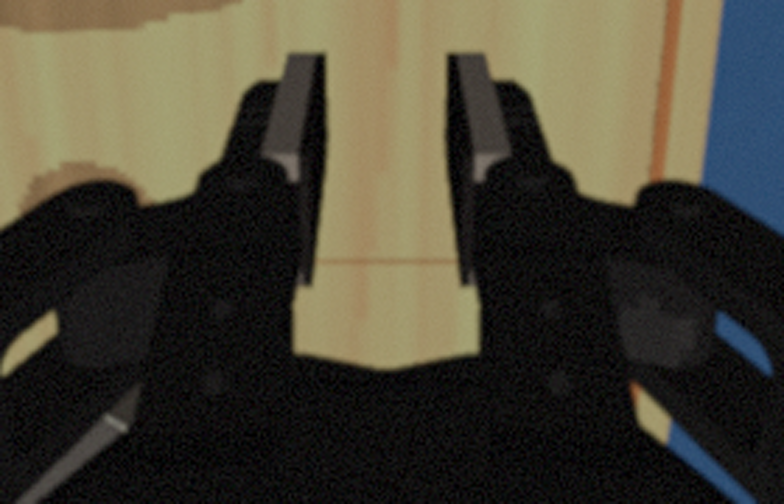

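```bash
python3 -c "
from h import *
w=snapshot('wrist');o,p,M,R,b,yaw=here()
for px in [(405,290),(410,286),(424,285),(440,292),(460,310),(363,275),(370,252)]:
    c,d=ray(w,[px]);c=M.T@(c-p);d=M.T@d[0]
    for x in(.014,.005): print(px,x,(c+d*(x-c[0])/d[0]).round(4))
"
```

```text
(405, 290) 0.014 [0.014  0.0302 0.121 ]
(405, 290) 0.005 [0.005  0.0345 0.1343]
(410, 286) 0.014 [0.014  0.0326 0.1233]
(410, 286) 0.005 [0.005  0.0373 0.137 ]
(424, 285) 0.014 [0.014  0.0376 0.1239]
(424, 285) 0.005 [0.005  0.0431 0.1377]
(440, 292) 0.014 [0.014  0.0416 0.1197]
(440, 292) 0.005 [0.005  0.0477 0.1329]
(460, 310) 0.014 [0.014  0.0443 0.1103]
(460, 310) 0.005 [0.005  0.0507 0.1221]
(363, 275) 0.014 [0.014  0.0172 0.1305]
(363, 275) 0.005 [0.005  0.0197 0.1453]
(370, 252) 0.014 [0.014  0.0228 0.1487]
(370, 252) 0.005 [0.005  0.026  0.1661]
```

The tip height checks out. However, the knuckles sit only 36–50 mm above the tips and reach ±50 mm sideways, so each lane has to clear the jigger and jar in x. I'll do stone 1 first.

```bash
python3 -c "
from h import *
go((.073,.024,.006))"
```

```text
t 1.98 board xy [0.067  0.0254] tip above board 0.0624 yaw off 0.12 F [0.4 1.1 0.5] w 0.0211
(0.073, 0.024, 0.006) [-0.0014  0.006   0.0564] yaw 0.12
```

Request:
{"method": "play_rows", "body": {"increments": "-0.001 0.006 0.025 0;-0.001 0.006 0.045 0;-0.001 0.006 0.056 0;-0.001 0.006 0.056 0"}}

```text
time: 2.32
tool_pos: [0.617, -0.0021, 0.2481]
tcp_rot: [0.72, 0.694, -0.001, -0.001]
wrist_force: [-1.0, -1.3, -0.3]
grip_width: 0.0212
```

```bash
python3 -c "
from h import *
go((.071,.13,.006))
w=snapshot('wrist');cv2.imwrite('pics/w1.png',w['image'][:,:,::-1])
"
```

```text
t 2.32 board xy [0.072  0.0253] tip above board 0.0047 yaw off 0.2 F [-1.  -1.3 -0.3] w 0.0212
(0.071, 0.13, 0.006) [ 0.1047 -0.0006 -0.0013] yaw 0.2
```

View pics/w1.png

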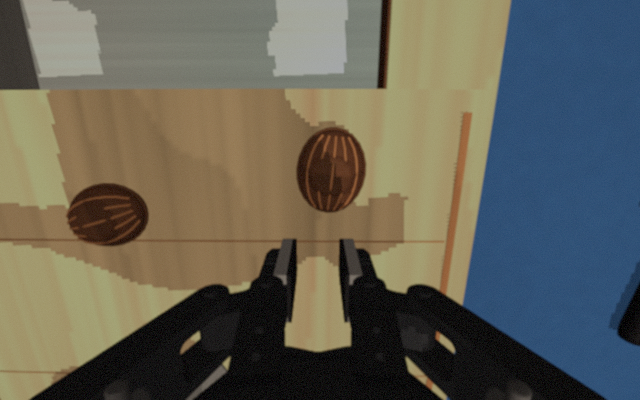

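The wrist view shows stone 1 at (331,170), just ahead of the jaw gap at column 319, so I'll shift about 2 mm and push.

Request:
{"method": "play_rows", "body": {"increments": "0.01 0.002 -0.001 0;0.02 0.002 -0.001 0;0.032 0.002 -0.001 0;0.045 0.002 -0.001 0;0.058 0.001 -0.001 0;0.071 0 -0.001 0;0.084 0 -0.001 0;0.097 0 -0.001 0"}}

```text
time: 3.03
tool_pos: [0.6211, 0.0962, 0.2505]
tcp_rot: [0.72, 0.694, -0.001, -0.001]
wrist_force: [-0.5, -0.1, 0.0]
grip_width: 0.0211
```

```bash
python3 -c "
from h import *
go((.071,.15,.006),(-.033,.008,.06))
w=snapshot('wrist');cv2.imwrite('pics/w2.png',w['image'][:,:,::-1])
"
```

```text
t 3.03 board xy [0.072  0.1238] tip above board 0.0071 yaw off 0.21 F [-0.5 -0.1  0. ] w 0.0211
(0.071, 0.15, 0.006) [ 0.0262 -0.0009  0.0011] yaw 0.21
(-0.033, 0.008, 0.06) [-0.1154 -0.1055 -0.0528] yaw 0.21
```

View pics/w2.png

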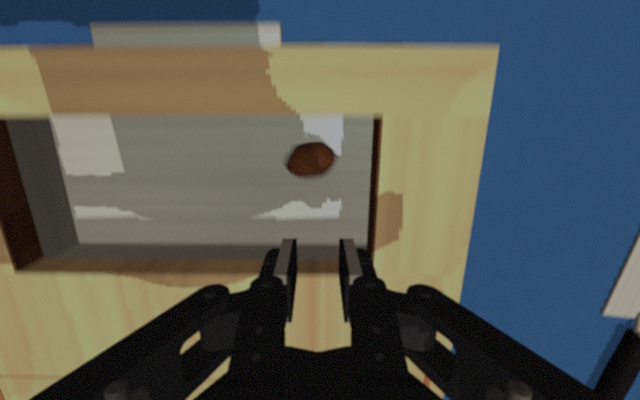

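Stone 1 is dropping into the tray at (310,160). Stone 3 is next.

Request:
{"method": "play_rows", "body": {"increments": "0 0 -0.035 0;-0.03 -0.027 -0.05 0;-0.06 -0.055 -0.05 0;-0.09 -0.082 -0.05 0;-0.117 -0.106 -0.05 0;-0.117 -0.106 -0.05 0;-0.117 -0.106 -0.02 0;-0.117 -0.106 0.001 0"}}

```text
time: 3.75
tool_pos: [0.5109, -0.0152, 0.2493]
tcp_rot: [0.72, 0.694, 0.0, 0.0]
wrist_force: [-0.8, 0.1, -0.7]
grip_width: 0.0213
```

```bash
python3 -c "
from h import *
go((-.033,.13,.006))
w=snapshot('wrist');cv2.imwrite('pics/w3.png',w['image'][:,:,::-1])
"
```

```text
t 3.75 board xy [-0.0335  0.0079] tip above board 0.0059 yaw off 0.19 F [-0.8  0.1 -0.7] w 0.0213
(-0.033, 0.13, 0.006) [ 0.1221  0.0009 -0.    ] yaw 0.19
```

View pics/w3.png

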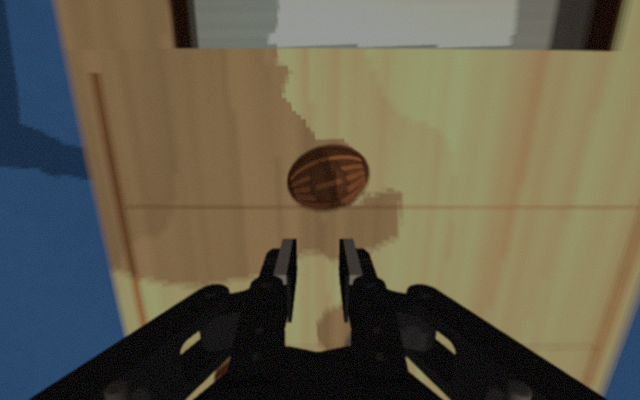

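Stone 3 is centred ahead of the jaws at (328,177).

Request:
{"method": "play_rows", "body": {"increments": "0.01 0.002 0 0;0.024 0.002 0 0;0.04 0.002 0 0;0.056 0.002 0 0;0.072 0.002 0 0;0.088 0.002 0 0;0.104 0.002 0 0;0.12 0.002 0 0"}}

```text
time: 4.47
tool_pos: [0.5168, 0.1069, 0.247]
tcp_rot: [0.72, 0.694, -0.001, -0.002]
wrist_force: [-0.5, -0.5, -0.3]
grip_width: 0.0215
```

```bash
python3 -c "
from h import *
go((-.088,-.112,.075),(.0,.125,.1))
w=snapshot('wrist');cv2.imwrite('pics/w4.png',w['image'][:,:,::-1])
"
```

```text
t 4.47 board xy [-0.0327  0.1301] tip above board 0.0036 yaw off 0.24 F [-0.5 -0.5 -0.3] w 0.0215
(-0.088, -0.112, 0.075) [-0.2418 -0.0566 -0.0715] yaw 0.24
(0.0, 0.125, 0.1) [-0.0051  0.0323 -0.0965] yaw 0.24
```

View pics/w4.png

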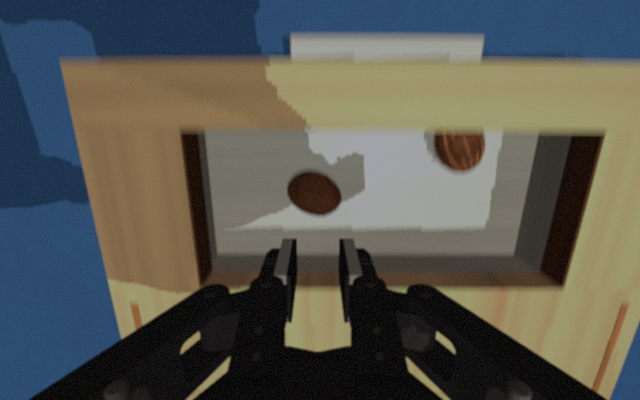

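Both stones are in the tray, at (314,193) and (459,148). Stone 4 is next.

Request:
{"method": "play_rows", "body": {"increments": "0 0 -0.04 0;-0.02 -0.005 -0.075 0;-0.055 -0.013 -0.075 0;-0.09 -0.021 -0.075 0;-0.13 -0.03 -0.075 0;-0.17 -0.04 -0.075 0;-0.21 -0.049 -0.075 0;-0.242 -0.057 -0.075 0"}}

```text
time: 5.18
tool_pos: [0.4509, -0.1327, 0.3229]
tcp_rot: [0.72, 0.694, -0.0, -0.001]
wrist_force: [1.2, 1.1, 0.9]
grip_width: 0.0214
```

```bash
python3 -c "
from h import *
go((-.087,-.113,.006))
w=snapshot('wrist');cv2.imwrite('pics/w5.png',w['image'][:,:,::-1])
"
```

```text
t 5.18 board xy [-0.0886 -0.112 ] tip above board 0.0795 yaw off 0.28 F [1.2 1.1 0.9] w 0.0214
(-0.087, -0.113, 0.006) [-0.0011  0.0018  0.0735] yaw 0.28
```

View pics/w5.png

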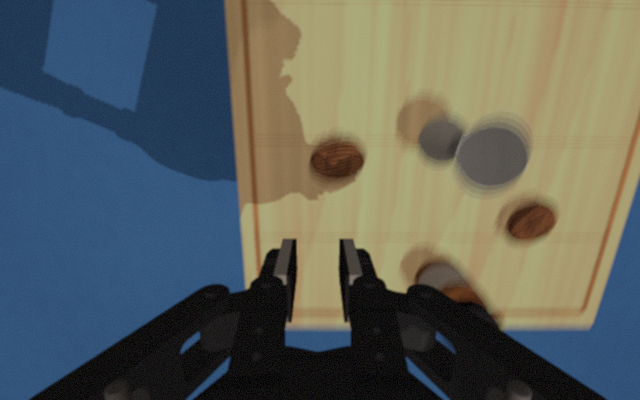

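Stone 4 is at (337,158), and the jigger and jar are well off to the right. I'll descend.

Request:
{"method": "play_rows", "body": {"increments": "-0.001 0.003 0.03 0;-0.001 0.003 0.055 0;-0.001 0.003 0.073 0;-0.001 0.003 0.073 0"}}

```text
time: 5.57
tool_pos: [0.4527, -0.137, 0.2481]
tcp_rot: [0.72, 0.693, -0.001, -0.002]
wrist_force: [-1.3, 0.4, -1.4]
grip_width: 0.0214
```

```bash
python3 -c "
from h import *
go((-.084,-.03,.006),(-.07,.13,.006))
w=snapshot('wrist');cv2.imwrite('pics/w6.png',w['image'][:,:,::-1])
"
```

```text
t 5.57 board xy [-0.0866 -0.1162] tip above board 0.0047 yaw off 0.18 F [-1.3  0.4 -1.4] w 0.0214
(-0.084, -0.03, 0.006) [ 0.0862  0.0029 -0.0012] yaw 0.18
(-0.07, 0.13, 0.006) [ 0.2461  0.0174 -0.001 ] yaw 0.18
```

View pics/w6.png

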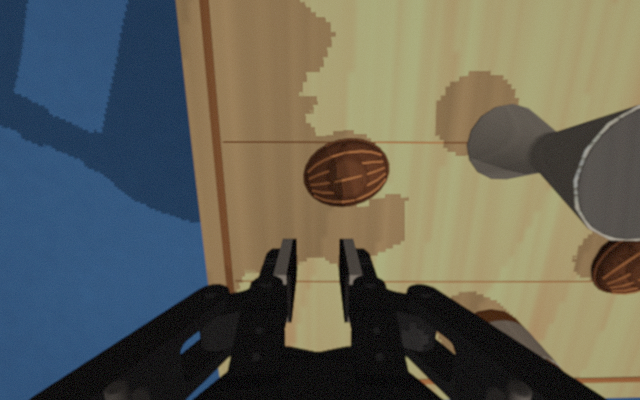

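Request:
{"method": "play_rows", "body": {"increments": "0.008 0.003 -0.001 0;0.018 0.004 -0.001 0;0.03 0.004 -0.001 0;0.042 0.004 -0.001 0;0.054 0.004 -0.001 0;0.066 0.004 -0.001 0;0.078 0.004 -0.001 0;0.09 0.004 -0.001 0"}}

```text
time: 6.28
tool_pos: [0.4603, -0.0456, 0.2509]
tcp_rot: [0.72, 0.694, -0.001, -0.002]
wrist_force: [0.3, -0.6, -0.4]
grip_width: 0.0213
```

```bash
python3 -c "
from h import *
go((-.07,.13,.006))
w=snapshot('wrist');cv2.imwrite('pics/w7.png',w['image'][:,:,::-1])
"
```

```text
t 6.28 board xy [-0.0828 -0.0245] tip above board 0.0075 yaw off 0.24 F [ 0.3 -0.6 -0.4] w 0.0213
(-0.07, 0.13, 0.006) [0.1545 0.0134 0.0016] yaw 0.24
```

View pics/w7.png

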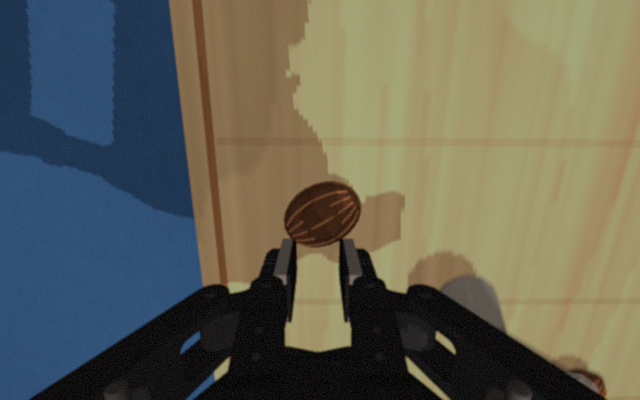

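Stone 4 is cradled at (322,213) and the jigger is clear. I'll keep pushing and ease inward.

Request:
{"method": "play_rows", "body": {"increments": "0.01 0.001 0.001 0;0.022 0.004 0.001 0;0.035 0.007 0.001 0;0.048 0.01 0.001 0;0.061 0.013 0.001 0;0.074 0.015 0.001 0;0.087 0.017 0.001 0;0.1 0.018 0.001 0"}}

```text
time: 7.0
tool_pos: [0.4817, 0.0565, 0.2502]
tcp_rot: [0.72, 0.694, -0.001, -0.002]
wrist_force: [0.1, -0.3, -0.5]
grip_width: 0.0215
```

Request:
{"method": "play_rows", "body": {"increments": "0.012 0 0 0;0.024 0 0 0;0.036 0 0 0;0.048 0 0 0;0.056 0 0 0;0.056 0 0 0"}}

```text
time: 7.5
tool_pos: [0.4837, 0.1139, 0.2503]
tcp_rot: [0.719, 0.695, -0.001, -0.002]
wrist_force: [0.4, 0.4, 0.7]
grip_width: 0.0209
```

```bash
python3 -c "
from h import *
go((.012,-.114,.08))
w=snapshot('wrist');cv2.imwrite('pics/w8.png',w['image'][:,:,::-1])
"
```

```text
t 7.5 board xy [-0.066   0.1358] tip above board 0.0069 yaw off 0.37 F [0.4 0.4 0.7] w 0.0209
(0.012, -0.114, 0.08) [-0.2502  0.076  -0.0738] yaw 0.37
```

View pics/w8.png

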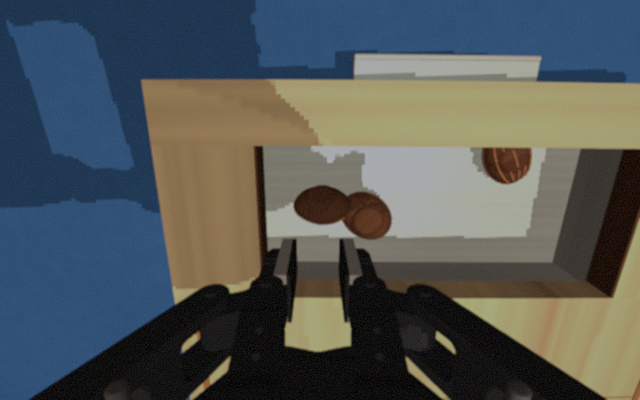

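Three stones are in the tray: (322,204), (367,215), (507,160). For stone 2 I'll shut the jaws and go between jigger and jar, so I can first push it away from them in +x.

Request:
{"method": "play_rows", "body": {"increments": "0 0 -0.04 0;-0.01 0.003 -0.08 0;-0.045 0.014 -0.1 0;-0.08 0.026 -0.1 0;-0.118 0.04 -0.1 0;-0.156 0.052 -0.1 0;-0.194 0.066 -0.1 0;-0.23 0.08 -0.1 0", "jaw": -1}}

```text
time: 8.22
tool_pos: [0.5559, -0.1225, 0.3497]
tcp_rot: [0.72, 0.694, -0.001, -0.002]
wrist_force: [1.3, 0.4, 0.3]
grip_width: -0.0004
```

Request:
{"method": "play_rows", "body": {"increments": "-0.02 0.006 0 0;-0.02 0.006 0 0;-0.02 0.006 0 0"}}

```text
time: 8.47
tool_pos: [0.5609, -0.1444, 0.3493]
tcp_rot: [0.721, 0.693, -0.001, -0.002]
wrist_force: [-0.6, 0.7, -0.3]
grip_width: -0.0
```

```bash
python3 -c "
from h import *
go((.022,-.114,.007))
w=snapshot('wrist');cv2.imwrite('pics/w9.png',w['image'][:,:,::-1])
"
```

```text
t 8.47 board xy [ 0.0218 -0.1192] tip above board 0.1059 yaw off 0.16 F [-0.6  0.7 -0.3] w -0.0
(0.022, -0.114, 0.007) [0.0051 0.0007 0.0989] yaw 0.16
```

View pics/w9.png

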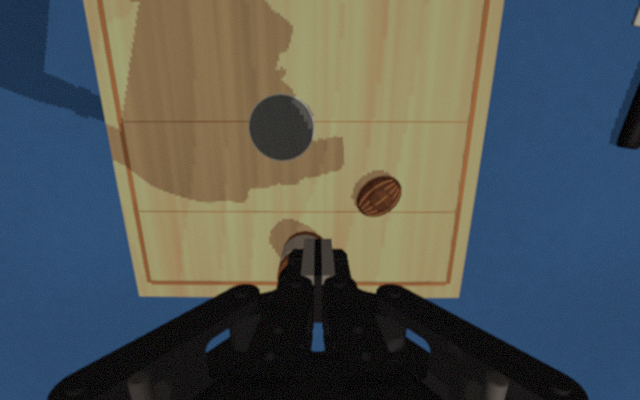

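```bash
python3 -c "
from h import *
w=snapshot('wrist');o,p,M,R,b,yaw=here()
for u,z in [((379,196),.08),((281,127),.138)]: print((R[:2,:2].T@(onz(w,[u],z)[0,:2]-F['ctr'])).round(4))
for px in [(245,288),(70,385)]:
    c,d=ray(w,[px]);c=M.T@(c-p);d=M.T@d[0]
    for x in(.014,0): print(px,(c+d*(x-c[0])/d[0]).round(4))
"
```

```text
[ 0.0702 -0.1152]
[-0.0004 -0.0565]
(245, 288) [ 0.014  -0.0241  0.1214]
(245, 288) [ 0.     -0.0298  0.1424]
(70, 385) [ 0.014  -0.0552  0.083 ]
(70, 385) [ 0.     -0.068   0.0952]
```

Request:
{"method": "play_rows", "body": {"increments": "0.004 0 0.035 0;0.004 0 0.07 0;0.004 0 0.098 0;0.004 0 0.098 0"}}

```text
time: 8.9
tool_pos: [0.5584, -0.1366, 0.2471]
tcp_rot: [0.719, 0.695, -0.003, -0.006]
wrist_force: [-1.1, -0.4, -0.7]
grip_width: 0.0001
```

```bash
python3 -c "
from h import *
go((.08,-.115,.007))
w=snapshot('wrist');cv2.imwrite('pics/w10.png',w['image'][:,:,::-1])
"
```

```text
t 8.9 board xy [ 0.019  -0.1114] tip above board 0.0037 yaw off 0.38 F [-1.1 -0.4 -0.7] w 0.0001
(0.08, -0.115, 0.007) [-0.0039  0.0609 -0.0041] yaw 0.38
```

View pics/w10.png

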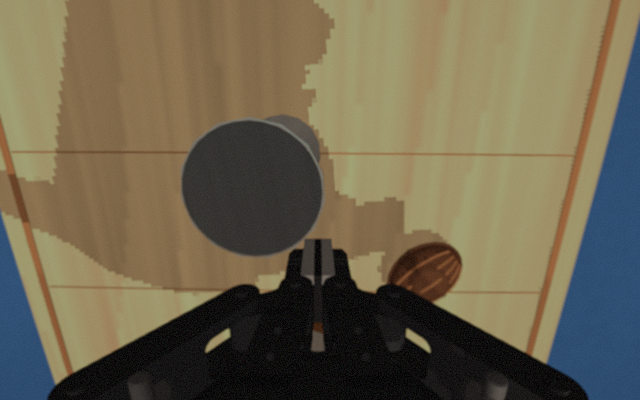

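The fingertips are between the jigger and jar without touching, and stone 2 is at (426,272). Pushing it in +x.

Request:
{"method": "play_rows", "body": {"increments": "-0.003 0.006 -0.003 0;-0.003 0.013 -0.003 0;-0.003 0.02 -0.003 0;-0.003 0.026 -0.003 0;-0.003 0.032 -0.003 0;-0.003 0.038 -0.003 0;-0.003 0.044 -0.003 0;-0.003 0.046 -0.003 0"}}

```text
time: 9.62
tool_pos: [0.606, -0.1418, 0.2531]
tcp_rot: [0.719, 0.695, -0.002, -0.004]
wrist_force: [-6.3, 0.3, 12.5]
grip_width: -0.0002
```

Request:
{"method": "play_rows", "body": {"increments": "0 -0.015 0 0;0 -0.015 -0.04 0;0 -0.015 -0.08 0;0 -0.01 -0.1 0;0 -0.01 -0.1 0"}}

```text
time: 10.03
tool_pos: [0.5989, -0.1421, 0.3587]
tcp_rot: [0.719, 0.695, -0.0, -0.001]
wrist_force: [0.5, -1.2, -0.1]
grip_width: -0.0004
```

```bash
python3 -c "
from h import *
go((.095,-.16,.08))
w=snapshot('wrist');cv2.imwrite('pics/w11.png',w['image'][:,:,::-1])
"
```

```text
t 10.03 board xy [ 0.0597 -0.1153] tip above board 0.1153 yaw off 0.38 F [ 0.5 -1.2 -0.1] w -0.0004
(0.095, -0.16, 0.08) [-0.045   0.0351  0.0352] yaw 0.38
```

View pics/w11.png

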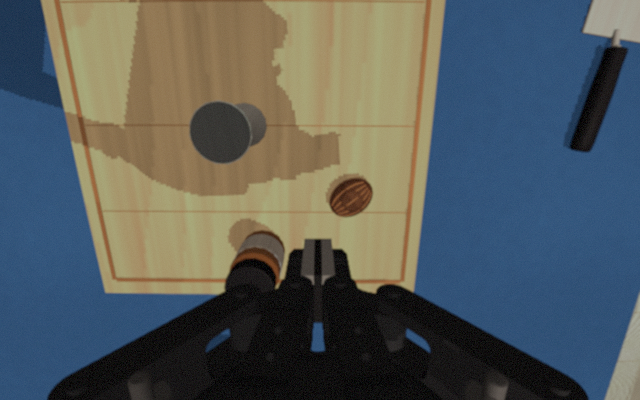

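```bash
python3 -c "
from h import *
w=snapshot('wrist');o,p,M,R,b,yaw=here()
for u,z in [((351,197),.08),((221,132),.138)]: print((R[:2,:2].T@(onz(w,[u],z)[0,:2]-F['ctr'])).round(4))
"
```

```text
[ 0.0859 -0.1154]
[ 0.     -0.0574]
```

Stone 2 is now at x = 86 mm. Lining up behind it at x = 90 mm gives 13 mm clearance at the jar.

Request:
{"method": "play_rows", "body": {"increments": "-0.02 0.015 0 0;-0.04 0.03 0 0;-0.04 0.03 0 0;-0.04 0.03 0.035 0;-0.04 0.03 0.07 0;-0.04 0.03 0.07 0", "jaw": -0.5}}

```text
time: 10.63
tool_pos: [0.6231, -0.1818, 0.2767]
tcp_rot: [0.719, 0.695, -0.004, -0.009]
wrist_force: [-1.7, 0.6, -2.1]
grip_width: 0.0214
```

```bash
python3 -c "
from h import *
go((.09,-.155,.006))
w=snapshot('wrist');cv2.imwrite('pics/w12.png',w['image'][:,:,::-1])
"
```

```text
t 10.63 board xy [ 0.0855 -0.1539] tip above board 0.0333 yaw off 0.37 F [-1.7  0.6 -2.1] w 0.0214
(0.09, -0.155, 0.006) [-0.0013  0.005   0.0272] yaw 0.37
```

View pics/w12.png

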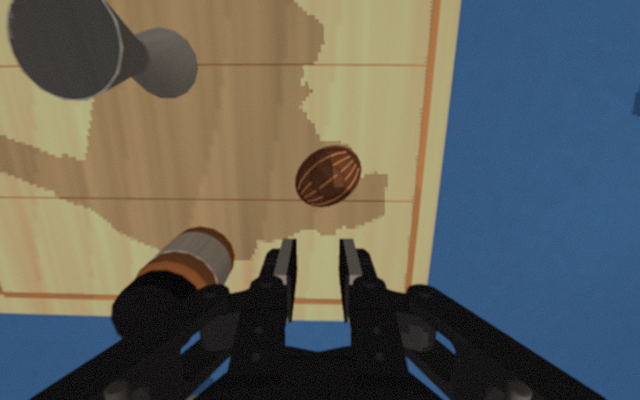

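Request:
{"method": "play_rows", "body": {"increments": "-0.001 0.004 0.01 0;-0.001 0.004 0.02 0;-0.001 0.004 0.026 0;-0.001 0.004 0.026 0"}}

```text
time: 11.02
tool_pos: [0.6274, -0.1829, 0.2532]
tcp_rot: [0.719, 0.695, -0.004, -0.008]
wrist_force: [1.1, 0.7, -0.6]
grip_width: 0.0215
```

```bash
python3 -c "
from h import *
go((.089,-.04,.006))
w=snapshot('wrist');cv2.imwrite('pics/w13.png',w['image'][:,:,::-1])
"
```

```text
t 11.02 board xy [ 0.0898 -0.1548] tip above board 0.0098 yaw off 0.38 F [ 1.1  0.7 -0.6] w 0.0215
(0.089, -0.04, 0.006) [0.1148 0.     0.0044] yaw 0.38
```

View pics/w13.png

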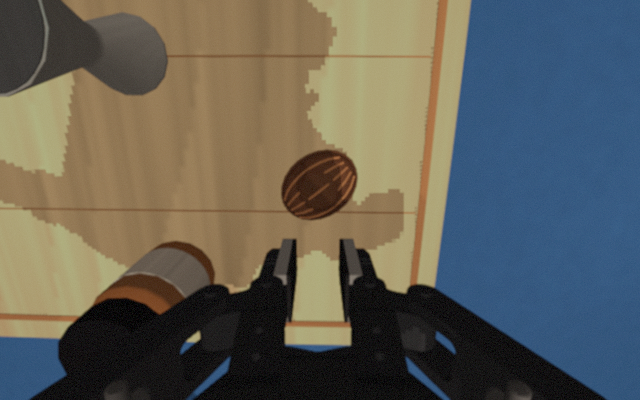

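Stone 2 is centred at (319,185) and the jar is clear. Pushing past the jigger.

Request:
{"method": "play_rows", "body": {"increments": "0.006 0 0.002 0;0.016 0 0.003 0;0.028 0 0.003 0;0.041 0 0.003 0;0.054 0 0.003 0;0.067 0 0.003 0;0.08 0 0.003 0;0.093 0 0.003 0"}}

```text
time: 11.73
tool_pos: [0.6308, -0.0883, 0.2515]
tcp_rot: [0.719, 0.695, -0.004, -0.008]
wrist_force: [0.2, -0.3, -0.2]
grip_width: 0.0212
```

```bash
python3 -c "
from h import *
go((.066,.1,.006))
w=snapshot('wrist');cv2.imwrite('pics/w14.png',w['image'][:,:,::-1])
"
```

```text
t 11.73 board xy [ 0.0893 -0.0602] tip above board 0.0081 yaw off 0.41 F [ 0.2 -0.3 -0.2] w 0.0212
(0.066, 0.1, 0.006) [ 0.1604 -0.0221  0.0032] yaw 0.41
```

View pics/w14.png

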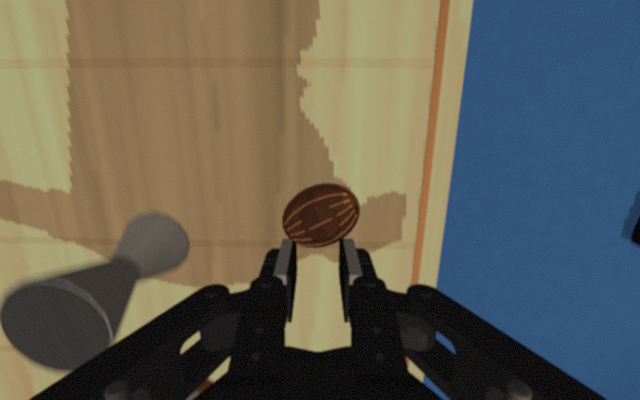

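Request:
{"method": "play_rows", "body": {"increments": "0.01 0 0.002 0;0.022 0 0.002 0;0.035 -0.001 0.002 0;0.048 -0.004 0.002 0;0.061 -0.007 0.002 0;0.074 -0.01 0.002 0;0.087 -0.013 0.002 0;0.1 -0.016 0.002 0"}}

```text
time: 12.45
tool_pos: [0.6177, 0.0155, 0.2503]
tcp_rot: [0.719, 0.695, -0.004, -0.008]
wrist_force: [-0.7, 1.3, 0.4]
grip_width: 0.0212
```

```bash
python3 -c "
from h import *
go((.066,.135,.006))
w=snapshot('wrist');cv2.imwrite('pics/w15.png',w['image'][:,:,::-1])
"
```

```text
t 12.45 board xy [0.0719 0.043 ] tip above board 0.0069 yaw off 0.47 F [-0.7  1.3  0.4] w 0.0212
(0.066, 0.135, 0.006) [ 0.092  -0.0051  0.0015] yaw 0.47
```

View pics/w15.png

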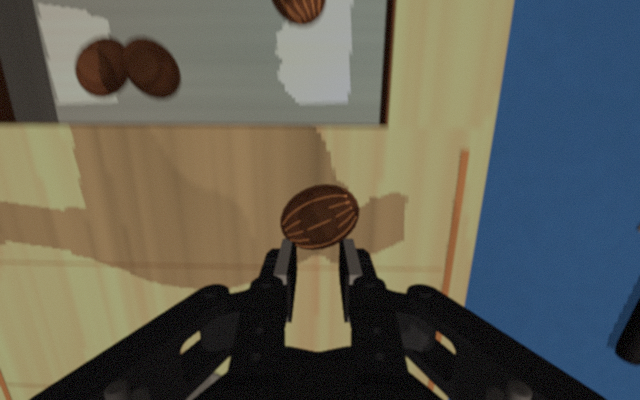

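Stone 2 is still cradled at (320,216) and inside the opening's edge at column 388. I'll push it in.

Request:
{"method": "play_rows", "body": {"increments": "0.012 -0.002 0 0;0.025 -0.004 0 0;0.038 -0.006 0 0;0.051 -0.007 0 0;0.064 -0.007 0 0;0.077 -0.007 0 0;0.09 -0.007 0 0;0.09 -0.007 0 0"}}

```text
time: 13.17
tool_pos: [0.6131, 0.1103, 0.2511]
tcp_rot: [0.718, 0.696, -0.003, -0.008]
wrist_force: [-0.1, 0.3, -0.6]
grip_width: 0.0215
```

Request:
{"method": "play_rows", "body": {"increments": "0 0 -0.04 0;0 0 -0.08 0;0 0 -0.12 0;-0.03 0 -0.14 0;-0.03 0 -0.15 0;-0.03 0 -0.15 0"}}

```text
time: 13.67
tool_pos: [0.6152, 0.0782, 0.4034]
tcp_rot: [0.718, 0.696, -0.002, -0.007]
wrist_force: [0.2, 0.6, 0.2]
grip_width: 0.021
```

```bash
python3 -c "
from h import *
go((-.25,.35,.2))
w=snapshot('wrist');cv2.imwrite('pics/w16.png',w['image'][:,:,::-1])
s=snapshot('scene');cv2.imwrite('pics/s16.png',cv2.resize(s['image'][130:330,200:500],None,fx=2.5,fy=2.5,interpolation=2)[:,:,::-1])
"
```

```text
t 13.67 board xy [0.0669 0.1055] tip above board 0.16 yaw off 0.52 F [0.2 0.6 0.2] w 0.021
(-0.25, 0.35, 0.2) [ 0.2475 -0.3151 -0.0343] yaw 0.52
```

View pics/w16.png

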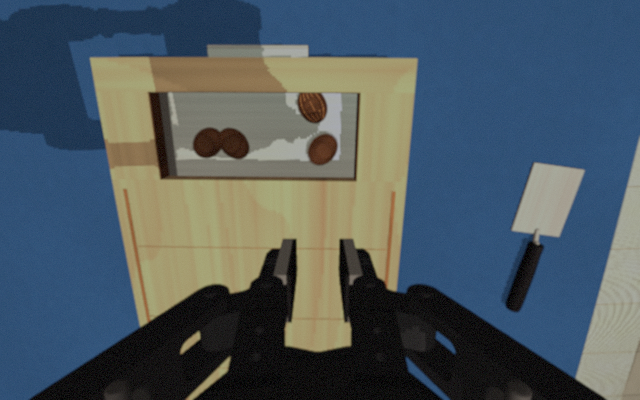

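View pics/s16.png

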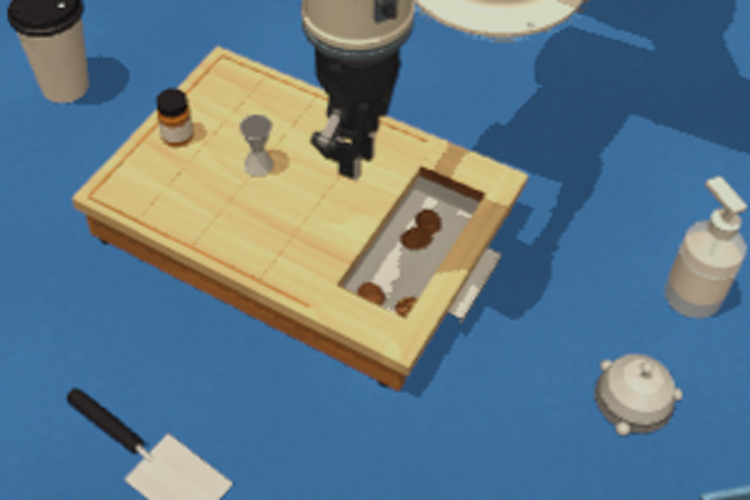

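All four stones are in the tray, and the arm is clear at 160 mm above the board. The jigger (302,180) and jar (269,169) are at the same pixels as in the first scene view. Handing in.

```bash
python3 -c "
from plant import *
print(close_job())"
```

```text
the job is handed in; nothing more can be done
None
```

I swept all four peach stones along the board with the fingertips and through the scrap opening, then lifted the arm clear and handed the job in at about 14 s of robot time. Stone 2 lay too close to the jar and jigger for the gripper to pass, so I first nudged it about 17 mm sideways with the jaws shut.

- **Stones:** the last wrist and scene pictures show all four in the tray and none on the board.
- **Jigger and jar:** both stand upright, within about half a pixel of where they were in the first scene picture.
- **Cup, bottle and bell:** the last picture shows them standing where expected. I checked these only by eye.
- **Forces:** readings were within about 2 N, except about 14 N at the end of the sideways nudge, when the fingertip pressed down slightly on stone 2. That is well under the limits.
- **Disagreements:** the cameras differed by 2–4 mm on positions. The tool ended tilted by about 1°, with no visible effect.

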